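# Open the push-and-turn bottle with the air cleaner running

### The job

Start the desk air cleaner by pressing the round button on its top fully down and letting it come back up. Then open the label-remover bottle in its clamp stand: push its safety cap down, turn it counter-clockwise about a sixth of a turn while it is held down, and lift it off. Finish while holding the cap upright in the gripper, straight above the bottle and about 10 cm higher than it sat; do not put it down or let go, and leave the things beside the bottle and the air cleaner where they are.

Things in the scene. Friction and masses are not known exactly. Their poses are not given: they have to be found in the camera images.
- button_top (a point): centre of the top face of the air cleaner's start button: a white round push button 28 mm across in a black collar 44 mm across, its top 102 mm above the desk and 10 mm above the collar. The air cleaner is a white rounded box 100 x 130 x 80 mm with a dark grille on the front; it is fixed. The button is pressed straight down; its axes are those of the air cleaner (x to its back)
- button (a joint): travel of the start button in m: 0 up, 0.006 fully down; a spring returns it (about 1.5 N to start, 5 N fully down)
- bottle: white round bottle, 84 mm across, clamped in a heavy dark round stand 112 mm across; fixed, it neither slides nor turns. Origin on the desk under its axis, z up. Its shoulder rises to 129 mm above the desk, above it stands the neck with the cap
- cap_center (a point): centre (half-way up) of the grey ribbed round safety cap on the bottle: 51 mm across, 28 mm high, 40 g, a loose part. When shut, its centre is 168 mm above the desk (top 182, lower edge 154), on the bottle's axis, its x axis along the bottle's x axis. To be pushed down, turned and lifted off; how the catch works is told at the neck
- glue_center (a point): centre (half-way up) of a glue stick, 26 mm across, 92 mm high, standing loose beside the bottle stand, about 80 mm from the bottle's axis; to be left alone
- staples_center (a point): centre of a small yellow box of staples, 36 x 62 x 20 mm, lying loose beside the bottle stand; to be left alone
- highlighter_center (a point): centre of a yellow marker, 18 x 122 x 15 mm, lying loose beside the air cleaner; to be left alone
- neck (a point): point of the bottle on its axis, 168 mm above the desk: the shut cap's centre. The catch: a spring holds the cap up (2 N); it goes down 8 mm at most (8 N) and turns only when pushed 4 mm or more (5 N), counter-clockwise from above (positive about z). From 0.70 rad it is free to lift, up to a hard stop at 1.4 rad (best 1.05). Once free the spring lifts it 3 mm
Things that resemble listed ones, but are neither listed nor needed, are in the scene too. Of the things that look like the part that bears cap_center, the smallest one is meant.

How it is judged:
By the outcome, as a careful person would: the job done as asked, in the order asked, and still so for the second after the job is handed in, while the arm keeps its last pose, push and grip.
It also fails if it takes over 51 s, if anything falls off the work surface, if the arm or the gripper's body presses on something with over 40 N, if the wrist force passes 120 N, or if a joint passes its speed limit or range.

### The arm

A 7-joint arm with a two-finger parallel gripper is mounted at the origin on a cart in front of the work surface, level with it; the furniture and walls round the work are solid. World frame = base frame: x ahead of the robot, y to its left, z up, the work surface at z = 0. Lengths are in mm, angles in rad, forces in N, time in s.
With the tool pointing down it reaches from about 350 to 900 mm from the base axis. Payload 7.2 kg.
Tool frame: the origin (TCP) lies at the very end of the fingers, on their centre line; the grasp point (between the pads) lies 19 mm behind it; z points along the fingers, y is the line along which they close (so a half turn about z gives the same grasp; the last joint's range is limited). The gripper opens to 88 mm and grips with 3 to 60 N. Pads are 20 mm wide; open, the fingers measure 115 mm over their backs; the gripper's body (75 mm by 178 mm) begins 61 mm behind the grasp point.
Start: joints at [1.103, 0.411, -0.013, 1.596, 0.006, 1.134, -0.082], TCP at [243.26, -575.72, 222.653] pointing down, gripper open.
Joint ranges: [-2.95, 2.95], [-0.29, 1.99], [-1.47, 1.44], [0.14, 2.54], [-1.03, 4.17], [0.13, 1.85], [-2.86, 2.86]. Speed limits (rad/s): [2.39, 2.39, 3.01, 3.01, 3.14, 3.14, 3.14].

### API

Orientations are given as a unit quaternion [w, x, y, z].
In Python, from cell import ctrl gives the robot as it stands. The module is installed in compiled form; this text tells all that it offers.
- The arm moves only by the tool jog_arm, never from a script. Its argument "moves" is a list of rows, each a list of 3 entries, a list of its own where there are three numbers: the shift along the tool's x, y, z in mm, then the turn, a rotation vector about the tool's x, y, z in rad, then the opening, from 0 (shut) to 1 (fully open). In form: [[[dx, dy, dz], [ax, ay, az], jaw], ...]. A call has 1 to 20 rows; each row is the pose to reach, as a shift and turn from the pose commanded when the call began, along the tool's axes at that moment; what a row does not reach only later rows make up. A row lasts 1/12 s, in which the tool goes at most 41.7 mm and 7.16 degrees, less where a joint would pass 70% of its speed; a pose out of reach is approached as far as the arm can. A call with a gripper value outside its range is refused whole. The fingers move at their own pace and stop on an object; the grip force is fixed at half the most. Time passes only in rows, so rows that repeat a pose let the fingers close. It gives the time, the measured TCP pose, the force, the opening and the grip force at its end, in the units of the state.
- ctrl.get_obs(): the state, without advancing time (a new reading comes with each control period).
- ctrl.get_image(name): name is "side" or "top"; returns the picture (400x640x3 uint8, blue, green, red); there is no depth.
- ctrl.camera_model(name): a dict with "fx", "fy", "cx", "cy" (pixels), "R" (3x3) and "t" (3): a world point X has camera coordinates R X + t. Camera axes: x right, y down, z forward; pixel columns grow to the right and rows downward; lengths in mm; the calibration is good to about 2 mm. A picture is of the moment at which its call begins. camera_model takes no time and is no camera call.
- ctrl.sign_off(): hands the job in; it is judged then, once.
The state is a dict: "time": time; "qpos": joint angles; "qd": joint speeds; "joint_torque": joint torques, N m; "position": TCP position; "tool_rot": TCP orientation; "force": force on the tool from outside, world axes, zero at the start; "ft_torque": the same for the moment, N m; "finger_gap": finger opening in mm; "finger_force": force on a finger pad.
Only numpy, scipy, OpenCV 4.12 (cv2) and the standard library are available. Lean on these libraries where they do the work, as an engineer would, in place of code of your own. Each camera call takes 0.05 s, during which the arm holds its last target. There are 200 camera calls.

## Working session

There is one attempt and no reset: what is moved stays moved. The work goes in short steps, Python scripts to look and compute and a tool call to move; the robot and the scene stay as the last step left them, time stands still between calls to the robot, and variables do not carry over. Pictures are saved under pics/ and viewed, at most 10 in all, crops included, and the job is handed in when it is done.

Besides the shell and the picture viewer there is one more tool, called after "Emit:" as name(argument=value, ...) on one line, values as JSON. jog_arm: Moves the arm, as the interface text tells. Its arguments: {"type":"object","properties":{"moves":{"type":"array"}},"required":["moves"]}

```bash
mkdir -p pics; python3 - <<'E'
from cell import ctrl
import cv2,numpy as np
a=ctrl.get_image("side");b=ctrl.get_image("top")
cv2.imwrite("pics/side.png",a);cv2.imwrite("pics/top.png",b)
for n in("side","top"):
    m=ctrl.camera_model(n);print(n,m, -np.array(m["R"]).T@m["t"])
o=ctrl.get_obs();print(o)
E
```

```text
side {'fx': 508.72156238446365, 'fy': 508.72156238446365, 'cx': 318.4806632006518, 'cy': 203.0768949100196, 'R': array([[-0.01235703,  0.99981135,  0.01498535],
       [ 0.76321743,  0.01911313, -0.64585899],
       [-0.64602357,  0.00345618, -0.76330964]]), 't': array([  86.75380189, -288.3367536 , 1673.60416945])} [1302.32339469  -87.01069749 1089.95327229]
top {'fx': 427.61805398218337, 'fy': 427.61805398218337, 'cx': 326.0019387816122, 'cy': 205.81356735905092, 'R': array([[ 0.07397174, -0.99725395, -0.00356933],
       [-0.97720463, -0.07176945, -0.19980056],
       [ 0.19899573,  0.01826756, -0.97983009]]), 't': array([-120.88949184,  511.22218418,  920.31188728])} [ 325.3729558  -100.67923995 1003.46025879]
{'time': 0.1, 'qpos': array([ 1.10279338,  0.41180621, -0.01269867,  1.59694416,  0.005612  ,
        1.13427921, -0.08221149]), 'qd': array([ 3.95583280e-05, -2.51202113e-03,  6.41819638e-04, -1.51106753e-03,
       -4.96813834e-04,  1.55802563e-03, -6.17896454e-04]), 'joint_torque': array([ 2.86185110e-03, -5.89098322e+01,  6.43930770e-01, -2.91713458e+01,
       -5.37942059e-02,  1.44941101e-02,  4.45587818e-05]), 'position': array([ 243.05585012, -575.32394797,  221.90840447]), 'tool_rot': array([-6.72992948e-04,  9.80085362e-01,  1.98575405e-01, -1.94913474e-04]), 'force': array([0.23447902, 0.40655193, 0.11736017]), 'ft_torque': array([ 0.02637676, -0.01110705,  0.03595373]), 'finger_force': 0.0, 'finger_gap': 87.7032307428576}
```

View pics/side.png

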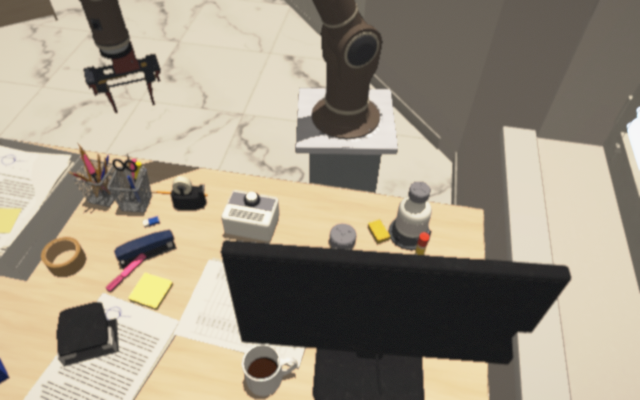

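View pics/top.png

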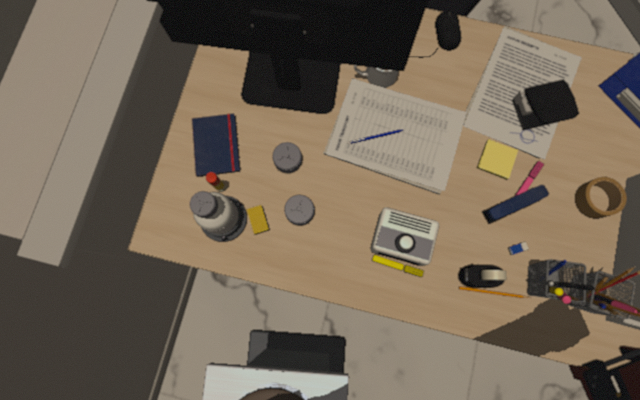

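Top: the bottle with its cap is at about (203,205), the air cleaner with its button at (405,242), the glue stick at (213,180), the staples at (258,219) and the highlighter at (398,266). Side: bottle cap at (419,190), button at (252,199).

There are three grey ribbed caps in the top view: (203,205) on the bottle, and (287,157) and (299,210) loose on the desk. The one on the bottle is meant: it sits on the neck, and although it is nearer the camera it looks smallest. I'll confirm that in an enlarged crop.

```bash
cat > h.py <<'E'
from cell import ctrl
import cv2,numpy as np
def ray(n,u,v):
    m=ctrl.camera_model(n);R=np.array(m["R"]);c=-R.T@m["t"]
    d=R.T@np.array([(u-m["cx"])/m["fx"],(v-m["cy"])/m["fy"],1]);return c,d
def plane(n,u,v,z):
    c,d=ray(n,u,v);return c+d*(z-c[2])/d[2]
def proj(n,X):
    m=ctrl.camera_model(n);p=np.array(m["R"])@X+m["t"];return p[0]/p[2]*m["fx"]+m["cx"],p[1]/p[2]*m["fy"]+m["cy"]
E
python3 - <<'E'
from h import *
a=cv2.imread("pics/top.png");s=cv2.imread("pics/side.png")
def z(i,x,y,w,h,k): return cv2.resize(i[y:y+h,x:x+w],None,fx=k,fy=k,interpolation=cv2.INTER_CUBIC)
t1=z(a,180,140,140,100,4); t2=z(a,365,200,80,80,4)
s1=z(s,215,175,80,70,4); s2=z(s,370,175,80,80,4)
c=np.zeros((600,800,3),np.uint8)
t1=cv2.resize(t1,(420,300),interpolation=3);c[:300,:420]=t1;c[:300,440:740]=cv2.resize(t2,(300,300))
c[300:580,:320]=s1;c[300:600,440:740]=cv2.resize(s2,(300,300))
cv2.imwrite("pics/crop.png",c)
print("cap",plane("top",203,205,182),plane("side",419,189,182))
print("btn",plane("top",405,242,102),plane("side",252,199,102))
for p in((287,157),(299,210)):print(plane("top",*p,28))
E
```

```text
cap [476.14171819 155.60843819 182.        ] [483.50847267 158.15292811 182.        ]
btn [ 442.83878388 -256.16960622  102.        ] [ 456.78308613 -252.54323719  102.        ]
[635.13034893  19.04079025  28.        ]
[508.98249546 -20.64326287  28.        ]
```

View pics/crop.png

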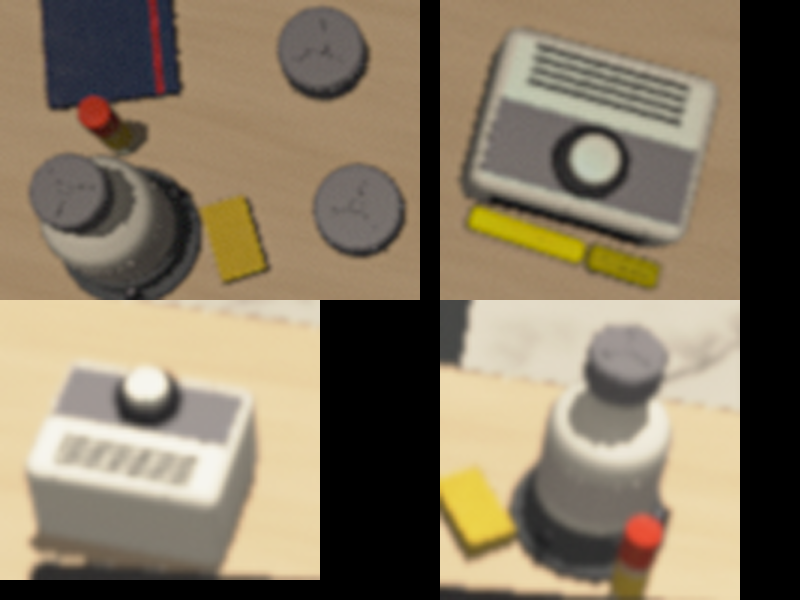

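The crop confirms it. In the top view the bottle's cap is about 27 px across, the loose discs about 29–30 px despite lying about 150 mm lower, so the bottle's cap is the smallest. The button top is at top (406.3,242.4) and side (251.8,196.3), the cap top at top (203.7,203.7) and side (420.1,188.9).

```bash
python3 - <<'E'
from h import *
from scipy.spatial.transform import Rotation as Ro
P={}
for n,z,t,s in(("cap",182,(203.7,203.7),(420.1,188.9)),("btn",102,(406.3,242.4),(251.8,196.3))):
    A,B=plane("top",*t,z),plane("side",*s,z);P[n]=(A+B)/2;print(n,A,B)
g=plane("top",212,177,92);print("glue",g, plane("side",370+203/3.75,175+230/3.75,92))
print("staples",[plane("top",180+x/3,140+y/3,20)[:2] for x,y in((202,209),(246,198),(268,268),(223,282))])
print("box edge",plane("top",365+(522-440)/3.75,200+28/3.75,80),plane("top",365+(715-440)/3.75,200+80/3.75,80))
o=ctrl.get_obs();w,x,y,z=o["tool_rot"];R=Ro.from_quat([x,y,z,w]);print(R.as_matrix())
for n in P:print(n,R.inv().apply(P[n]-o["position"]))
E
```

```text
cap [478.83194218 154.5779732  182.        ] [483.11650668 160.84522507 182.        ]
btn [ 442.19270618 -258.93903791  102.        ] [ 447.67671275 -253.93750044  102.        ]
glue [556.79420091 172.13977901  92.        ] [557.73593759 177.08397817  92.        ]
staples [array([502.40252972, 100.91546518]), array([513.6518107 ,  67.51413811]), array([459.87602075,  44.77999666]), array([446.45775175,  78.36910158])]
box edge [ 519.02997063 -217.34907365   80.        ] [ 496.3791786  -330.89191605   80.        ]
[[ 9.21135541e-01  3.89241434e-01 -6.49343380e-04]
 [ 3.89241958e-01 -9.21134711e-01  1.24177103e-03]
 [-1.14783991e-04 -1.39659112e-03 -9.99999018e-01]]
cap [ 504.48784307 -582.56106209   40.66413687]
btn [ 310.09524194 -214.98958798  120.17318104]
```

Emit:
jog_arm(moves=[[[310,-216,0],[0,0,0],0],[[310,-216,0],[0,0,0],0],[[310,-216,0],[0,0,0],0],[[310,-216,0],[0,0,0],0],[[310,-216,0],[0,0,0],0],[[310,-216,0],[0,0,0],0],[[310,-216,0],[0,0,0],0],[[310,-216,0],[0,0,0],0],[[310,-216,0],[0,0,0],0],[[310,-216,0],[0,0,0],0],[[310,-216,0],[0,0,0],0],[[310,-216,0],[0,0,0],0],[[310,-216,50],[0,0,0],0],[[310,-216,85],[0,0,0],0],[[310,-216,85],[0,0,0],0],[[310,-216,85],[0,0,0],0]])

```text
time: 1.43
position: [442.3, -256.9, 136.2]
tool_rot: [-0.001, 0.98, 0.197, -0.002]
force: [0.7, -0.3, 0.5]
finger_gap: 0.6
finger_force: 0.0
```

```bash
python3 - <<'E'
from h import *
o=ctrl.get_obs();print(o["position"],o["qpos"])
s=ctrl.get_image("side");t=ctrl.get_image("top")
print(proj("side",o["position"]),proj("top",o["position"]))
def z(i,x,y,w,h): return cv2.resize(i[y:y+h,x:x+w],(390,390),interpolation=cv2.INTER_CUBIC)
cv2.imwrite("pics/near.png",np.hstack([z(s,205,150,90,90),z(t,360,195,90,90)]))
E
```

```text
[ 442.33565226 -256.90852959  136.19568455] [ 0.59425164  0.33066487 -0.19913268  1.94993085  0.08396545  0.87422138
 -0.82213824]
(np.float64(249.67374667092884), np.float64(185.78429146911716)) (np.float64(408.3359066207395), np.float64(240.30827415707125))
```

View pics/near.png

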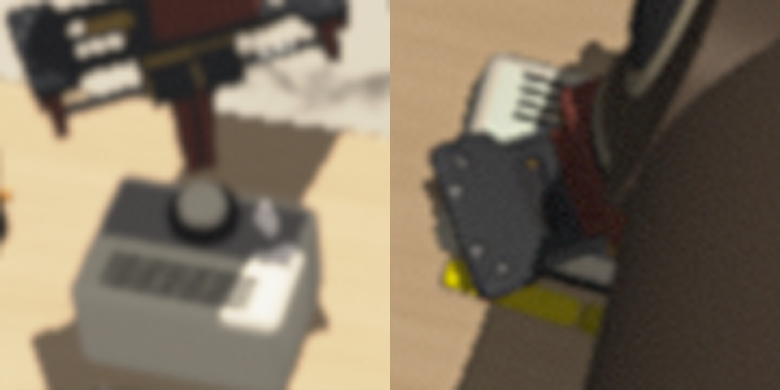

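The side view shows the closed fingertips at about (251,190), in line with the button at (252,197). I'll press from here.

Emit:
jog_arm(moves=[[[2,0,25],[0,0,0],0],[[2,0,34],[0,0,0],0],[[2,0,37],[0,0,0],0],[[2,0,40],[0,0,0],0],[[2,0,40],[0,0,0],0],[[2,0,40],[0,0,0],0]])

```text
time: 2.03
position: [446.7, -255.7, 98.7]
tool_rot: [0.0, 0.98, 0.198, 0.0]
force: [-1.2, -0.9, 3.2]
finger_gap: 0.3
finger_force: 1.7
```

Emit:
jog_arm(moves=[[[0,0,3],[0,0,0],0],[[0,0,5],[0,0,0],0],[[0,0,5],[0,0,0],0],[[0,0,5],[0,0,0],0]])

```text
time: 2.37
position: [447.0, -255.8, 95.8]
tool_rot: [0.001, 0.98, 0.198, 0.001]
force: [-9.9, 4.2, 32.8]
finger_gap: 0.0
finger_force: 16.0
```

The button is fully down: the force jumped at z=95.8. Now I'll lift off.

Emit:
jog_arm(moves=[[[0,0,-12],[0,0,0],0],[[0,0,-40],[0,0,0],0],[[0,0,-80],[0,0,0],1],[[0,0,-120],[0,0,0],1],[[0,0,-150],[0,0,0],1],[[0,0,-150],[0,0,0],1],[[0,0,-150],[0,0,0],1]])

```text
time: 2.95
position: [447.7, -255.8, 244.6]
tool_rot: [0.002, 0.98, 0.199, 0.002]
force: [0.0, -0.0, -0.1]
finger_gap: 30.2
finger_force: 0.0
```

```bash
python3 - <<'E'
from h import *
from scipy.spatial.transform import Rotation as Ro
o=ctrl.get_obs();w,x,y,z=o["tool_rot"];R=Ro.from_quat([x,y,z,w]);print(o["position"],o["finger_gap"],o["qpos"])
print(R.inv().apply(np.array([481,157,o["position"][2]])-o["position"]))
for zz in(200,350,450):print(plane("top",220,42,zz),plane("side",230,245,zz),plane("side",570,270,zz))
E
```

```text
[ 447.74104529 -255.75353798  244.64889209] 30.19834093979409 [ 0.60216706  0.21342719 -0.20818165  1.8224154   0.04948216  1.10588822
 -0.79437538]
[ 191.30607979 -367.25058376   -0.796084  ]
[819.52879659 160.16778291 200.        ] [ 671.12055864 -270.4719651   200.        ] [718.38325122 442.48767393 200.        ]
[727.27360997 111.46960151 350.        ] [ 777.5086448  -239.54990323  350.        ] [816.80529679 353.24168969 350.        ]
[665.77015222  79.00414725 450.        ] [ 848.43403557 -218.93519533  450.        ] [882.41999384 293.74436686 450.        ]
```

Emit:
jog_arm(moves=[[[191,-367,0],[0,0,-0.96],1],[[191,-367,0],[0,0,-0.96],1],[[191,-367,0],[0,0,-0.96],1],[[191,-367,0],[0,0,-0.96],1],[[191,-367,0],[0,0,-0.96],1],[[191,-367,0],[0,0,-0.96],1],[[191,-367,0],[0,0,-0.96],1],[[191,-367,0],[0,0,-0.96],1],[[191,-367,0],[0,0,-0.96],1],[[191,-367,0],[0,0,-0.96],1],[[191,-367,0],[0,0,-0.96],1],[[191,-367,0],[0,0,-0.96],1],[[191,-367,0],[0,0,-0.96],1],[[191,-367,0],[0,0,-0.96],1],[[191,-367,0],[0,0,-0.96],1],[[191,-367,0],[0,0,-0.96],1]])

```text
time: 4.28
position: [479.8, 155.7, 242.5]
tool_rot: [0.0, 0.778, 0.628, -0.0]
force: [0.7, -0.3, -0.1]
finger_gap: 87.7
finger_force: 0.0
```

```bash
python3 - <<'E'
from h import *
from scipy.spatial.transform import Rotation as Ro
o=ctrl.get_obs();w,x,y,z=o["tool_rot"];R=Ro.from_quat([x,y,z,w]);print(o["position"],o["finger_gap"],o["qpos"]);print(R.as_matrix())
print(R.inv().apply(np.array([481,157,o["position"][2]])-o["position"]))
s=ctrl.get_image("side");t=ctrl.get_image("top")
print(proj("side",o["position"]),proj("top",o["position"]))
def z(i,x,y,w,h): return cv2.resize(i[y:y+h,x:x+w],(390,390),interpolation=cv2.INTER_CUBIC)
cv2.imwrite("pics/cap.png",np.hstack([z(s,365,130,110,110),z(t,150,150,110,110)]))
E
```

```text
[479.78863836 155.6705048  242.4796916 ] 87.7244917647453 [ 0.10312209  0.24390865 -0.60582574  1.82568185  0.15390813  1.11917665
 -0.76963693]
[[ 2.11656392e-01  9.77344134e-01 -1.26953031e-04]
 [ 9.77343985e-01 -2.11656430e-01 -5.39674263e-04]
 [-5.54317901e-04 -9.85127372e-06 -9.99999846e-01]]
[ 1.55576657e+00  9.02520988e-01 -8.71280375e-04]
(np.float64(422.0714701641709), np.float64(170.37909087623547)) (np.float64(193.77759795398399), np.float64(196.3695505068023))
```

View pics/cap.png

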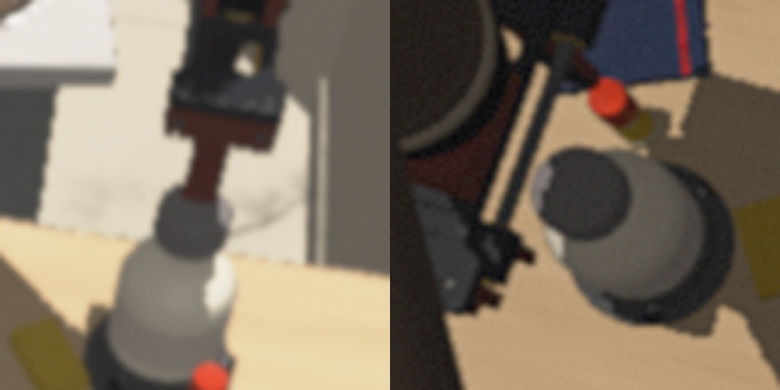

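```bash
python3 - <<'E'
from h import *
p=np.array([479.8,155.7,242.5]);y=np.array([.977,-.212,0])
for k in(-57,-44,44,57):print(k,proj("side",p+k*y),proj("top",p+k*y))
for X in((481,157,182),(479,155,182),(483,161,182),(481,157,168)):print(X,proj("side",np.array(X)),proj("top",np.array(X)))
s=cv2.imread("pics/side.png").astype(int);t=cv2.imread("pics/top.png").astype(int)
print(s[186:206:3,405:436].mean(2).astype(int))
print(s[186:206:3,405:436,0]-s[186:206:3,405:436,2])
E
```

```text
-57 (np.float64(424.36149405260255), np.float64(153.64822381463404)) (np.float64(182.91589352158348), np.float64(225.96037961231016))
-44 (np.float64(423.85453597351756), np.float64(157.37561527755346)) (np.float64(185.41572183251154), np.float64(219.13613363743087))
44 (np.float64(420.2325801970653), np.float64(184.00591785520828)) (np.float64(201.92509416029392), np.float64(174.06743145370908))
57 (np.float64(419.66764387348627), np.float64(188.15959232352395)) (np.float64(204.30470669561078), np.float64(167.57136082561075))
(481, 157, 182) (np.float64(418.4012725243276), np.float64(188.21403271304888)) (np.float64(202.62203501546122), np.float64(202.53496189581736))
(479, 155, 182) (np.float64(417.4768837741575), np.float64(187.58024770017812)) (np.float64(203.498101345339), np.float64(203.60109739318605))
(483, 161, 182) (np.float64(420.15865885853907), np.float64(188.865127831972)) (np.float64(200.73818342362063), np.float64(201.39713581784775))
(481, 157, 168) (np.float64(417.45038397356006), np.float64(192.0666925249204)) (np.float64(204.6282113472532), np.float64(203.98776824
[... 1116 characters left out ...]
  -11 -11 -11 -12 -11 -11 -14 -22 -30 -32 -33 -33 -32]
 [-28 -29 -32 -23 -11  -5  -6  -9  -9 -10 -11 -11 -11 -11 -11 -12 -12 -11
  -10 -10 -10 -10 -11 -11 -16 -27 -32 -31 -31 -33 -33]
 [-29 -30 -31 -20  -9  -4  -4  -4  -5  -5  -6  -7  -7  -9 -10 -10 -10 -10
  -10 -10  -8  -7  -7  -9 -18 -27 -30 -30 -30 -31 -33]
 [-27 -26 -28 -27 -17  -8  -3  -3  -4  -4  -4  -4  -3  -4  -4  -4  -4  -4
   -3  -4  -4  -5 -10 -21 -31 -30 -30 -30 -29 -29 -29]
 [-29 -23 -19 -16 -17 -15 -12  -9  -7  -6  -6  -4  -3  -4  -3  -4  -3  -4
   -5  -7 -16 -24 -32 -36 -40 -45 -44 -44 -42 -38 -34]
 [-19 -17 -17 -18 -17 -18 -17 -17 -16 -17 -16 -15 -15 -14 -15 -14 -15 -16
  -16 -18 -27 -22 -18 -20 -27 -47 -60 -64 -62 -63 -63]]
```

The side view shows the front finger at about (422,186) over the cap at (420,190). With the side camera's roughly 2 px bias taken off, the tool is centred within about 1 mm. The top view shows the fingers clear of the glue stick. I'll descend around the cap.

Emit:
jog_arm(moves=[[[0,0,30],[0,0,0],1],[[0,0,50],[0,0,0],1],[[0,0,65],[0,0,0],1],[[0,0,75],[0,0,0],1],[[0,0,88],[0,0,0],1],[[0,0,88],[0,0,0],1],[[0,0,88],[0,0,0],1]])

```text
time: 4.97
position: [479.6, 156.9, 154.6]
tool_rot: [-0.0, 0.778, 0.629, -0.0]
force: [-1.2, 0.5, 0.6]
finger_gap: 87.5
finger_force: 0.0
```

Emit:
jog_arm(moves=[[[0,0,0],[0,0,0],0.6],[[0,0,0],[0,0,0],0.4],[[0,0,0],[0,0,0],0.3],[[0,0,0],[0,0,0],0.3],[[0,0,0],[0,0,0],0.3],[[0,0,0],[0,0,0],0.3],[[0,0,0],[0,0,0],0.3],[[0,0,0],[0,0,0],0.3]])

```text
time: 5.63
position: [479.7, 157.1, 154.8]
tool_rot: [0.0, 0.778, 0.629, 0.0]
force: [-0.8, -0.8, 1.4]
finger_gap: 51.1
finger_force: 30.0
```

Gripped at a 51.1 mm gap with almost no side load. Now I'll push down.

Emit:
jog_arm(moves=[[[0,0,2],[0,0,0],0.3],[[0,0,4],[0,0,0],0.3],[[0,0,6],[0,0,0],0.3],[[0,0,7],[0,0,0],0.3],[[0,0,7],[0,0,0],0.3],[[0,0,7],[0,0,0],0.3]])

```text
time: 6.13
position: [479.8, 157.2, 147.8]
tool_rot: [0.0, 0.778, 0.629, 0.0]
force: [-0.8, -1.0, 6.0]
finger_gap: 50.9
finger_force: 30.0
```

Emit:
jog_arm(moves=[[[0,0,0],[0,0,-0.06],0.3],[[0,0,0],[0,0,-0.12],0.3],[[0,0,0],[0,0,-0.18],0.3],[[0,0,0],[0,0,-0.24],0.3],[[0,0,0],[0,0,-0.3],0.3],[[0,0,0],[0,0,-0.3],0.3]])

```text
time: 6.63
position: [480.5, 157.6, 148.1]
tool_rot: [0.0, 0.674, 0.739, 0.001]
force: [0.6, 0.2, 5.5]
finger_gap: 51.3
finger_force: 30.0
```

```bash
python3 - <<'E'
from h import *
o=ctrl.get_obs();print(o["force"],o["ft_torque"],o["finger_gap"],o["position"],o["qpos"])
E
```

```text
[0.63282526 0.22931585 5.50866737] [ 0.02951662 -0.06037012 -0.03120004] 51.277616537093174 [480.49144653 157.58828911 148.11157012] [ 0.11150004  0.36498808 -0.64489731  1.93507247  0.27185301  0.92622286
 -0.57366313]
```

The torque is almost nil, so the cap is turning freely. I'll finish the turn to about 1.07 rad.

Emit:
jog_arm(moves=[[[0,0,0],[0,0,-0.08],0.3],[[0,0,0],[0,0,-0.16],0.3],[[0,0,0],[0,0,-0.24],0.3],[[0,0,0],[0,0,-0.32],0.3],[[0,0,0],[0,0,-0.4],0.3],[[0,0,0],[0,0,-0.48],0.3],[[0,0,0],[0,0,-0.56],0.3],[[0,0,0],[0,0,-0.64],0.3],[[0,0,0],[0,0,-0.72],0.3],[[0,0,0],[0,0,-0.77],0.3],[[0,0,0],[0,0,-0.77],0.3],[[0,0,0],[0,0,-0.77],0.3]])

```text
time: 7.63
position: [480.5, 157.6, 148.1]
tool_rot: [0.001, 0.348, 0.937, 0.001]
force: [0.1, 0.0, 6.4]
finger_gap: 50.9
finger_force: 30.0
```

```bash
python3 - <<'E'
from h import *
o=ctrl.get_obs();print(o["force"],o["ft_torque"],o["finger_gap"],o["position"],o["qpos"])
E
```

```text
[0.06560828 0.03108733 6.4095595 ] [ 0.08123029 -0.16613014  0.03258547] 50.92515761932338 [480.5050846  157.63128556 148.09108744] [ 0.23821828  0.4092796  -0.81428109  1.92783372  0.36247355  0.95430927
  0.11110519]
```

Emit:
jog_arm(moves=[[[0,0,-4],[0,0,0],0.3],[[0,0,-8],[0,0,0],0.3],[[0,0,-12],[0,0,0],0.3],[[0,0,-16],[0,0,0],0.3],[[0,0,-20],[0,0,0],0.3],[[0,0,-20],[0,0,0],0.3]])

```text
time: 8.13
position: [479.6, 157.0, 168.2]
tool_rot: [0.0, 0.349, 0.937, -0.0]
force: [0.3, -0.0, -1.2]
finger_gap: 51.1
finger_force: 30.0
```

Emit:
jog_arm(moves=[[[0,0,-15],[0,0,0],0.3],[[0,0,-30],[0,0,0],0.3],[[0,0,-45],[0,0,0],0.3],[[0,0,-60],[0,0,0],0.3],[[0,0,-75],[0,0,0],0.3],[[0,0,-87],[0,0,0],0.3],[[0,0,-87],[0,0,0],0.3],[[0,0,-87],[0,0,0],0.3],[[0,0,-87],[0,0,0],0.3]])

```text
time: 8.88
position: [479.3, 156.7, 253.8]
tool_rot: [-0.0, 0.349, 0.937, -0.0]
force: [-0.3, 0.2, -1.1]
finger_gap: 51.0
finger_force: 30.0
```

```bash
python3 - <<'E'
from h import *
o=ctrl.get_obs();print(o["force"],o["finger_gap"],o["position"],o["qd"].max())
s=ctrl.get_image("side")
c=s[110:270,190:470]
cv2.imwrite("pics/end.png",cv2.resize(c,None,fx=2.8,fy=2.8,interpolation=cv2.INTER_CUBIC))
E
```

```text
[-0.26786438  0.19554067 -1.13942315] 51.012637840355296 [479.26116906 156.68616617 253.78471243] 0.00825938455021881
```

View pics/end.png

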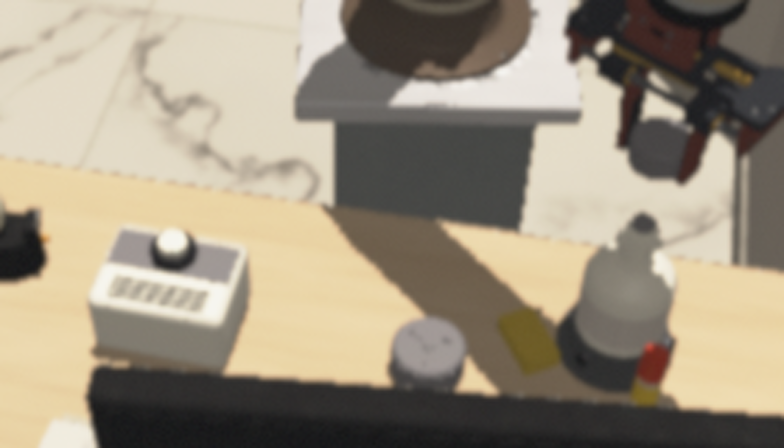

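The picture shows the cap upright in the fingers at crop (662,150), above the bare neck at (643,225). The button at (173,248) is back up and the things beside the bottle are where they were. The lift is 99 mm.

```bash
python3 -c "
from cell import ctrl
print(ctrl.sign_off())"
```

```text
the job is handed in; nothing more can be done
None
```

Job handed in at about 9 s: the button was pressed fully and came back up, and the cap was pushed, turned about 1.07 rad and lifted off; it is held upright about 99 mm above where it sat.

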